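Pin the swing arm of a board fixture

ROBOT

A 7-joint arm with a two-finger parallel gripper is mounted at the origin on a cart in front of the work surface, level with it; the furniture and walls round the work are solid. World frame = base frame: x ahead of the robot, y to its left, z up, the work surface at z = 0. Lengths are in m, angles in rad, forces in N, time in s.
With the tool pointing down it reaches from about 0.4 to 0.925 m from the base axis. Payload 4.1 kg.
Tool frame: the origin (TCP) lies at the very end of the fingers, on their centre line; the grasp point (between the pads) lies 19 mm behind it; z points along the fingers, y is the line along which they close (so a half turn about z gives the same grasp; the last joint's range is limited). The gripper opens to 85 mm and grips with 20 to 120 N. Pads are 22 mm wide; open, the fingers measure 114 mm over their backs; the gripper's body (76 mm by 85 mm) begins 54 mm behind the grasp point. The pads swing forward as they close: fully open they stand 13 mm farther back than shut.
Start: joints at [1.047, 0.398, 0.045, 1.537, -0.019, 1.207, -0.051], TCP at [0.268, -0.592, 0.231] pointing down, gripper open.
Joint ranges: [-2.82, 2.82], [-0.49, 2.23], [-1.37, 1.46], [0, 2.46], [-1.36, 4.5], [0.23, 2], [-2.94, 2.94]. Speed limits (rad/s): [2.57, 2.57, 3.14, 3.14, 3.14, 3.14, 3.14].

INTERFACE

Orientations are given as a 3x3 rotation matrix whose columns are the frame's x, y, z axes.
In Python, from bench import sense, capture, camera_model, hand_in, spot_in, silhouettes, spot_point gives the robot as it stands. The module is installed in compiled form; this text tells all that it offers.
- The arm moves only by the tool arm_command, never from a script. Its argument "steps" is a list that holds one entry, the list of rows, each a list of 4 numbers: the shift along the world's x, y, z in mm, then the turn about the world's z in degrees. In form: [[[x, y, z, yaw], ...]]. A call has 1 to 10 rows; each row shifts and turns the commanded pose from where the row before left it; what a row does not reach is not made up. A row lasts 1/8 s, in which the tool goes at most 62.5 mm and 10.7 degrees, less where a joint would pass 70% of its speed; a pose out of reach is approached as far as the arm can. A call is refused whole if a number of a shift passes 62.5 or a number of a turn 10.7, either way. A call with a gripper value outside its range is refused whole. "hand" is the closure, from 0 (fully open) to 1 (shut), set as the call begins (left out, the last holds). The fingers move at their own pace and stop on an object; "squeeze" is the grip in N (left out, the last holds). Time passes only in rows, so rows that do not move let the fingers close. It gives the time, the measured TCP pose, the force, the opening and the grip force at its end, in the units of the state.
- sense(): the state, without advancing time (a new reading comes with each control period).
- capture(name): name is "scene" or "top" or "wrist"; returns (picture, depth): 420x560x3 uint8, red, green, blue; 420x560 float32, m along the optical axis (not along the pixel's ray), 0 where there is no reading.
- camera_model(name): a dict with "camera_matrix" (3x3 intrinsics, pixels), "pose" (4x4, takes a point from camera to world coordinates). Camera axes: x right, y up, looking along -z (the intrinsics and any distortion apply to the point x, -y, -z); pixel columns grow to the right and rows downward; lengths in m; the calibration is good to about 2 mm. A picture is of the moment at which its call begins: read the wrist's pose just before it. camera_model takes no time and is no camera call; for the wrist camera it gives the pose at the moment of the call.
- hand_in(): hands the job in; it is judged then, once.
Trained networks look in the newest picture that a camera, given by its name, has taken for a name from the list of things; names that differ only in an ending like _2 or _b are one class to them, and where a whole thing is asked for, a point or a joint stands for the part that bears it (a point fixed in the world has none). Each returns a list of dicts, best first, with "p" (0 to 1); they miss things now and then, are a little off and sometimes report something else, mostly with a low value. They report only what shows in the picture. A call takes as long as a camera call.
- spot_in(camera, query): "centre" ([x, y, z] in m, in the coordinates of the camera as it stood for that picture, good to about 4 mm: the middle of the surface that is visible of it).
- silhouettes(camera, query): "region" (420x560 bool, what is visible of it).
- spot_point(camera, query): "centre" ([x, y, z] in m, in the coordinates of the camera as it stood for that picture, good to about 4 mm: a listed point, or the origin of a listed thing).
The state is a dict: "t": time; "joint_pos": joint angles; "qvel": joint speeds; "joint_torque": joint torques, N m; "position": TCP position; "tcp_rot": TCP orientation; "contact_force": force on the tool from outside, world axes, zero at the start; "wrist_torque": the same for the moment, N m; "grip_width": opening from 0.0 (shut) to 1.0 (fully open); "grasp_force": force on a finger pad.
Only numpy, scipy, OpenCV 4.12 (cv2) and the standard library are available. Lean on these libraries where they do the work, as an engineer would, in place of code of your own. Each camera call takes 0.05 s, during which the arm holds its last target. There are 200 camera calls.

TASK

Swing the hold-down arm of the board fixture closed and lock it: push the red-handled pin through the hole in the arm and into the bore of the blue lock block below, fully home until its shoulder sits on the arm, then let go. The block has been clamped somewhere along its scale and its bore is hidden by the closed arm, so feel for it gently, never leaning on the fixture with more than about 30 N, and leave the circuit board, the tape roll and the tin where they are.

Things in the scene. Friction and masses are not known exactly. Their poses are not given: they have to be found in the camera images.
- jig: board fixture, fixed to the bench; aluminium base plate 150 (x) x 230 (y) x 12 mm, origin at the centre of its underside, z up. The arm's vertical pivot stands 75 mm to +y of the origin, the blue lock block at the -y end. A circuit board lies in the middle, its parts up to 23 mm above the bench
- scale_middle (a point): fixed mark, 150 mm from the pivot, 40 mm up, at block-top height; arm hole is over it at joint 0. The blue block (80 mm along the arc, 34 mm across) is clamped rigidly on the arc round the pivot: its 14 mm through bore (28 mm deep, 1 mm chamfer) is 150 mm from the pivot, anywhere within 0.09 rad (13.5 mm) either side of the mark, not measured. A pin missing it meets the flat block top
- swing_arm (a joint): angle of the steel hold-down arm about its vertical pivot, rad. 0: along the fixture's -y, hole over the scale's middle; positive: swung open, free end towards the fixture's -x side (clockwise from above). Range -0.2 to 1.1. Turns with light friction (about 1 N at the free end), stays where it is left; can be pushed by its flank or dragged by the pin standing in its hole
- bar_hole (a point): centre of the mouth of the arm's pin hole, at the arm's top face, 57.5 mm above the bench. The arm is a flat bar 30 mm wide (36 mm round the hole), 16 mm thick, underside 41.5 mm above the bench (1.5 mm above the lock block), ending 20 mm beyond the hole. Hole 14 mm, right through, 2.5 mm chamfer, 150 mm from the pivot
- bar_pivot (a point): point on the arm's pivot axis at the height of the arm's top face; a nut stands 7 mm above it. A low brass cap stands 4 mm above the arm midway between pivot and hole
- pin: locking pin, 81 mm long, about 80 g, upright in its stand at the start; origin at the centre of its tip, z up along it. Steel shank 12 mm in diameter, 42 mm long (last 3 mm tapered to 8.4 mm), then a shoulder disc 24 mm in diameter, 4 mm thick, then a flat red handle 24 (its x) x 14 (its y) x 35 mm high, 46 to 81 mm above the tip. Grip it across the 14 mm
- pin_tip (a point): centre of the pin's lower end (same as the pin's origin)
- pin_shoulder (a point): centre of the underside of the pin's shoulder disc, 42 mm above the tip; rests on the arm's top face when the pin is home
- pin_grip (a point): point in the red handle at which to grip, 66 mm above the tip
- pin_stand: grey stand for the pin, fixed; block 56 x 66 x 50 mm on a foot plate 80 x 90 x 6 mm, origin at the centre of its underside; the pin hangs by its shoulder in a 14 mm hole in the middle, tip 8 mm above the bench
- pcb: bystander: blue circuit board 46 x 68 x 11 mm lying loose in the middle of the fixture; origin at the centre of its underside
- yellow_tape: bystander: roll of yellow tape, 62 mm in diameter, 19 mm high, lying behind the fixture; origin at the centre of its underside
- tin: bystander: open metal tin, 67 mm in diameter, 26 mm high, to the right of the fixture; origin at the centre of its underside

How it is judged:
On the way, in this order (a step that is already met when the one before it is completed fails the run):
1. the arm is swung over the lock block, within 0.15 rad of its middle (value of joint swing_arm between -0.15 and 0.15 rad), for 0.1 s.
2. the pin stands in the hole of the arm and has entered the lock block's bore by more than 8 mm (horizontal distance between pin_shoulder and bar_hole below 0.005 m and z of pin_tip in the frame of jig below 0.032 m and angle between pin's own z axis and vertical below 0.12 rad), for 0.1 s.
At the end, for the whole second after the job is handed in: The pin stands upright (within 0.08 rad) through the arm's hole and the lock block's bore, its shoulder within 2.5 mm of the arm's top face and its axis within 4 mm of the hole's, the arm closed over the block (within 0.13 rad of its middle), the pin at rest and released (z of pin_shoulder in the frame of bar_hole below 0.0025 m and horizontal distance between each of pin_shoulder, pin_tip and bar_hole below 0.004 m and z of pin_tip in the frame of jig below 0.019 m and angle between pin's own z axis and vertical below 0.08 rad and value of joint swing_arm between -0.13 and 0.13 rad and linear speed of pin below 0.02 m/s and contact force between pin and the fingers below 0.1 N); the robot touches nothing.
It fails at once if something presses on the fixture with more than 30 N (contact force between jig and anything else above 30 N).
It fails at once if the circuit board is moved by more than 8 mm (distance of pcb from where it was at the start of the episode above 0.008 m).
It fails at once if the tape roll is moved by more than 15 mm (distance of yellow_tape from where it was at the start of the episode above 0.015 m).
It fails at once if the tin is moved by more than 15 mm (distance of tin from where it was at the start of the episode above 0.015 m).
It also fails if it takes over 72 s, if anything falls off the work surface, if the arm or the gripper's body presses on something with over 40 N, if the wrist force passes 120 N, or if a joint passes its speed limit or range.

## Working session

There is one attempt and no reset: what is moved stays moved. The work goes in short steps, Python scripts to look and compute and a tool call to move; the robot and the scene stay as the last step left them, time stands still between calls to the robot, and variables do not carry over. Pictures are saved under pics/ and viewed, at most 10 in all, crops included, and the job is handed in when it is done.

Besides the shell and the picture viewer there is one more tool, called after "Request:" as name(argument=value, ...), one argument or row to a line, values as JSON. arm_command: Moves the arm, as the interface text tells. Its arguments: {"type":"object","properties":{"steps":{"type":"array","items":{"type":"array","items":{"type":"array","items":{"type":"number"}}}},"hand":{"type":"number"},"squeeze":{"type":"number"}},"required":["steps"]}

```bash
mkdir -p pics
cat > h.py <<'E'
import numpy as np, cv2
from bench import *
def w(cam,c,M=None):
    P=(camera_model(cam) if M is None else M)["pose"]; return (P@np.r_[c,1])[:3]
def pts(cam,names,f=spot_point):
    M=camera_model(cam)
    for n in names:
        for d in f(cam,n)[:2]: print(cam,n,round(d["p"],2),np.round(w(cam,d["centre"],M)*1000,1))
def save(cam,name):
    p,d=capture(cam); cv2.imwrite(f"pics/{name}.png",p[:,:,::-1]); return p,d
E
python3 - <<'E'
from h import *
s=sense(); print(s["t"],s["position"],s["tcp_rot"],s["contact_force"])
save("scene","scene1"); save("top","top1")
N=["jig","scale_middle","bar_hole","bar_pivot","pin_grip","pin_shoulder","pin_stand","pcb","yellow_tape","tin"]
pts("top",N); pts("scene",N[:7])
E
```

```text
0.0 [ 0.26763173 -0.59163128  0.23025462] [[ 9.11075385e-01  4.12238720e-01 -9.38090896e-04]
 [ 4.12239763e-01 -9.11073761e-01  1.72601413e-03]
 [-1.43140144e-04 -1.95924736e-03 -9.99998070e-01]] [-0.42657768  0.09455818 -0.124392  ]
top jig 0.91 [ 5.759e+02 -1.905e+02  2.000e-01]
top scale_middle 0.66 [ 584.4 -264.4   40.5]
top bar_hole 0.82 [ 503.  -254.3   55.8]
top bar_pivot 0.8 [ 560.6 -117.8   55.8]
top pin_grip 0.38 [469.2 110.5  70.9]
top pin_shoulder 0.58 [469.3 110.8  49.5]
top pin_shoulder 0.36 [ 585.3 -268.    37.5]
top pin_stand 0.57 [466.5 113.7   2.4]
top pcb 0.78 [ 573.9 -192.     7.2]
top pcb 0.29 [ 439.7 -446.2   -3.3]
top yellow_tape 0.83 [ 746.3 -224.8   -2.1]
top yellow_tape 0.65 [ 5.788e+02 -1.909e+02 -5.000e-01]
top tin 0.66 [ 439.7 -440.3   -3.5]
scene jig 0.6 [ 576.1 -189.6   -2.9]
scene scale_middle 0.57 [ 584.2 -267.5   39.9]
scene bar_hole 0.77 [ 499.8 -254.4   56.6]
scene bar_pivot 0.96 [ 565.2 -122.8   54.9]
scene bar_pivot 0.39 [ 571.1 -190.5   10.1]
scene pin_grip 0.52 [466.6 112.1  74.8]
scene pin_shoulder 0.88 [473.2 114.3  49.6]
scene pin_stand 0.62 [4.706e+02 1.115e+02 3.000e-01]
```

View pics/top1.png

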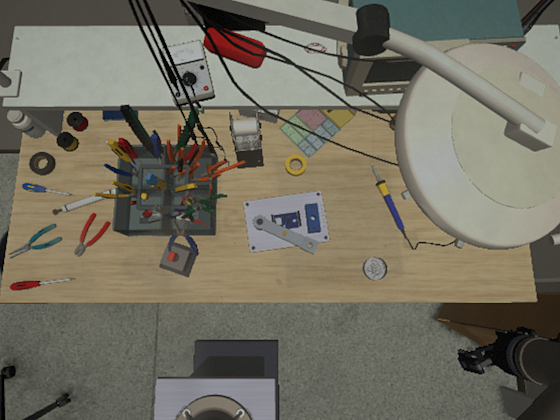

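View pics/scene1.png

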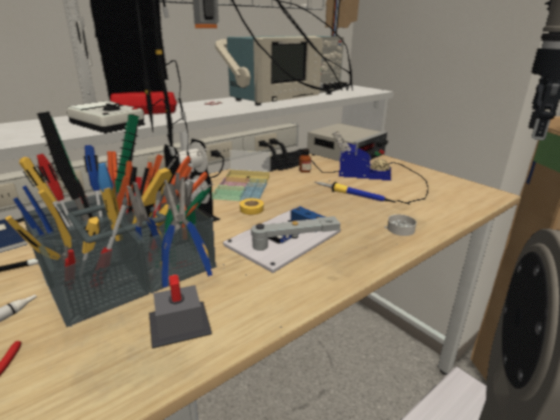

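Request:
arm_command(
  steps=[
    [[30,50,5,0],[30,50,5,0],[30,50,5,0],[30,50,0,0],[30,50,0,0],[30,50,0,0],[30,30,0,0],[0,0,0,0]],
  ],
)

```text
t: 1.95
position: [0.4807, -0.2582, 0.2466]
tcp_rot: [[0.908, 0.419, 0.002], [0.419, -0.908, 0.001], [0.002, -0.0, -1.0]]
contact_force: [-0.6, -0.3, -0.6]
grip_width: 0.999
grasp_force: 0.0
```

Run:
```python
from h import *
print(sense()["position"]); M=camera_model("wrist"); print(np.round(M["pose"],3), M["camera_matrix"])
save("wrist","w1")
pts("wrist",["jig","scale_middle","bar_hole","bar_pivot","pcb"])
```

```text
[ 0.48072923 -0.25817709  0.24660678]
[[ 0.419  0.868  0.265  0.549]
 [-0.908  0.401  0.122 -0.226]
 [-0.    -0.291  0.957  0.39 ]
 [ 0.     0.     0.     1.   ]] [[293.24251951   0.         276.69971071]
 [  0.         293.24251951 212.28554041]
 [  0.           0.           1.        ]]
wrist scale_middle 0.84 [ 585.  -269.1   38.3]
wrist scale_middle 0.73 [ 563.2 -122.9   55.4]
wrist bar_hole 0.61 [ 501.6 -255.1   56.4]
wrist bar_hole 0.42 [ 582.  -273.3   40.6]
wrist bar_pivot 0.89 [ 566.1 -123.4   56.1]
wrist pcb 0.85 [ 575.5 -200.1   13.4]
```

View pics/w1.png

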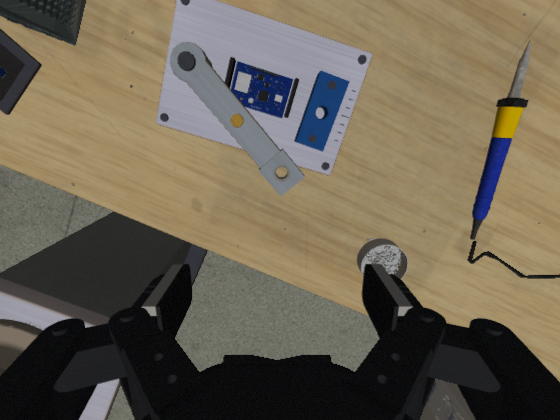

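The wrist picture shows the block's bore at (320,113), the arm hole at (281,172), the pivot nut at (187,61), with the arm still open.

```bash
cat >> h.py <<'E'
def ray(M,u,v,z):
    K=M["camera_matrix"];P=M["pose"]
    d=P[:3,:3]@np.array([(u-K[0,2])/K[0,0],-(v-K[1,2])/K[1,1],-1]); c=P[:3,3]
    return c+d*(z-c[2])/d[2]
E
python3 - <<'E'
from h import *
M=camera_model("wrist"); p=cv2.imread("pics/w1.png")
c=[(320,113,.040),(281,172,.0575),(187,61,.0645)]
tiles=[]
for u,v,z in c:
    print(u,v,np.round(ray(M,u,v,z)*1000,1))
    tiles.append(cv2.resize(p[v-20:v+20,u-20:u+20],(260,260),interpolation=cv2.INTER_NEAREST))
cv2.imwrite("pics/c1.png",np.hstack(tiles))
# plate corner screws
for u,v in [(164,117),(362,59),(327,166)]: print(np.round(ray(M,u,v,.012)*1000,1))
E
```

```text
320 113 [ 574.9 -272.5   40. ]
281 172 [ 498.4 -258.6   57.5]
187 61 [ 562.5 -126.    64.5]
[ 494.8 -103.5   12. ]
[ 650.3 -293.6   12. ]
[ 523.1 -313.    12. ]
```

View pics/c1.png

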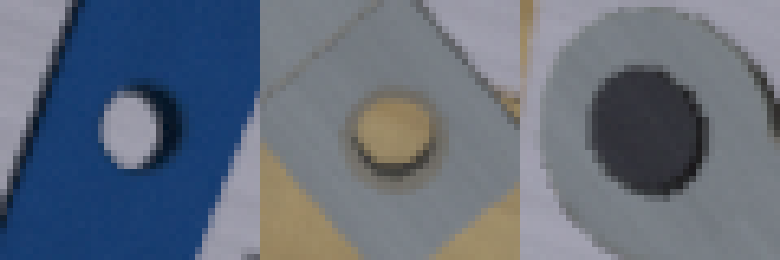

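Run:
```python
from h import *
M=camera_model("wrist")
b=ray(M,321.2,111.8,.040);h=ray(M,281.3,173,.0575);n=ray(M,186,60,.0645)
print(*[np.round(x*1000,1) for x in (b,h,n)])
for x in (b,h): d=(x-n)[:2]; print(np.hypot(*d)*1000, np.degrees(np.arctan2(d[0],-d[1])))
# jig yaw from plate edge screws
a=ray(M,362,59,.012)-ray(M,327,166,.012); print("jig yaw",np.degrees(np.arctan2(a[1],a[0])))
a=ray(M,327,166,.012)-ray(M,164,117,.012); print("jig yaw",np.degrees(np.arctan2(a[0],-a[1])))
```

```text
[ 576.6 -273.2   40. ] [ 497.5 -259.3   57.5] [ 562.9 -124.8   64.5]
148.97119524848281 5.259306677245676
149.56506617222212 -25.935767549273148
jig yaw 8.654793670640041
jig yaw 7.696047892157221
```

Request:
arm_command(
  steps=[
    [[-10,50,0,0],[-10,50,0,0],[-10,50,0,0],[-10,50,0,0],[-10,50,0,0],[0,40,0,0],[-10,40,0,0],[0,0,0,0]],
  ],
)

```text
t: 3.25
position: [0.4174, 0.07, 0.2467]
tcp_rot: [[0.909, 0.416, 0.001], [0.416, -0.909, 0.0], [0.001, 0.0, -1.0]]
contact_force: [-1.3, -0.6, -0.1]
grip_width: 1.001
grasp_force: 0.0
```

Run:
```python
from h import *
print(sense()["position"])
save("wrist","w2")
pts("wrist",["pin_grip","pin_shoulder","pin_stand","pin"])
```

```text
[0.41735368 0.06997909 0.24667486]
wrist pin_grip 0.95 [467.4 109.8  75.3]
wrist pin_shoulder 0.73 [ 564.2 -119.9   56.4]
wrist pin_shoulder 0.6 [469.8 110.   53.4]
wrist pin_stand 0.87 [ 4.682e+02  1.150e+02 -4.000e-01]
wrist pin_stand 0.6 [ 502.6 -254.8   58.9]
wrist pin 0.68 [473.5 110.3  12.7]
```

View pics/w2.png

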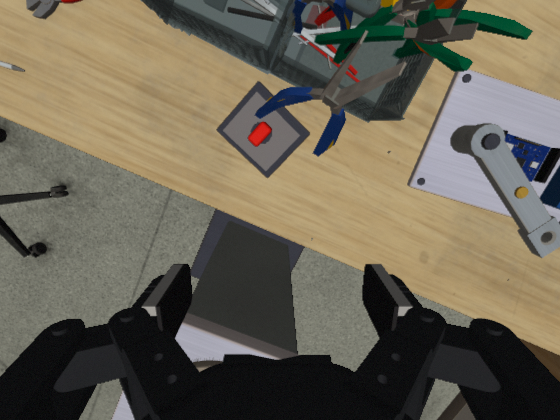

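The pin's red handle is at (260,132), in its stand. Pliers reach out of the caddy next to it, at (265,105) and (320,150), so I'll measure how high and how close they are.

Run:
```python
from h import *
M=camera_model("wrist"); K=M["camera_matrix"];P=M["pose"]
p,d=capture("wrist")
v,u=np.mgrid[:420,:560]
X=np.stack([(u-K[0,2])/K[0,0]*d,-(v-K[1,2])/K[1,1]*d,-d],-1)@P[:3,:3].T+P[:3,3]
p=p.astype(int)
red=(p[...,0]>130)&(p[...,1]<80)&(p[...,2]<80)&(abs(u-260)<25)&(abs(v-132)<25)
top=red&(X[...,2]>.115)
print(red.sum(),top.sum(),np.round(np.percentile(X[red][:,2],[5,50,95])*1000))
t=red&(X[...,2]>X[red][:,2].max()-.006); q=X[t][:,:2]*1000
r=cv2.minAreaRect(q.astype(np.float32)); print(r, cv2.boxPoints(r).round(1))
# obstacle map: max height in 10mm cells around pin
m=(d>0)&(X[...,2]>.06)&(~red)&(v<260)
g=np.zeros((14,22))
for x,y,z in X[m]*1000:
    i=int((x-400)//10); j=int((y-10)//10)
    if 0<=i<14 and 0<=j<22: g[i,j]=max(g[i,j],z)
print("rows x 400.., cols y 10..")
for i in range(14): print(400+10*i, ' '.join(f"{int(a):3d}" for a in g[i]))
```

```text
305 1 [88. 90. 91.]
((487.06732177734375, 98.14892578125), (0.0, 0.0), 0.0) [[487.1  98.1]
 [487.1  98.1]
 [487.1  98.1]
 [487.1  98.1]]
rows x 400.., cols y 10..
400   0   0   0   0   0   0   0   0   0   0   0   0   0   0   0   0   0   0   0   0   0   0
410   0   0   0   0   0   0   0   0   0   0   0   0   0   0   0   0   0   0   0   0   0   0
420   0   0   0   0   0   0   0   0   0   0   0   0   0   0   0   0   0   0   0   0   0   0
430   0   0   0   0   0   0   0   0   0   0   0   0   0   0   0   0   0   0   0   0   0   0
440   0   0   0   0   0   0   0   0   0   0   0   0   0   0   0   0   0   0   0   0   0   0
450   0   0   0   0   0   0   0   0   0   0  88  88   0   0   0   0   0   0   0   0   0   0
460   0   0   0   0   0   0   0   0   0  89   0  87   0   0   0   0   0   0   0   0   0   0
470   0   0   0  83  81   0   0   0   0  88  89   0   0   0   0   0   0   0   0   0   0   0
480   0   0   0 108 106   0   0   0   0   0  91  92   0   0   0   0   0   0   0   0   0   0
490   0   0   0 125 130 126   0   0   0 121 122 101   0   0   0   0   0   0   0   0   0   0
500   0   0   0 128 150 151   0 143 146 145 127   0   0   0   0   0   0   0   0   0   0   0
510   0   0   0   0 151 177 174 171 154 143 126   0   0   0   0   0   0   0   0   0   0   0
520 109 106  97  88 202 199 196 195   0   0   0   0   0  72  81  89 104 106 106 106 106 106
530 131 133 133 132 217 197 219 214 133 133 133 134 135 135 134 133 133 133 132 132 131 122
```

Run:
```python
from h import *
print(np.round(sense()["joint_pos"],2))
C=[]
for cam in ("wrist","scene","top"):
    p,d=capture(cam); M=camera_model(cam);K=M["camera_matrix"];P=M["pose"]
    v,u=np.mgrid[:420,:560]
    X=(np.stack([(u-K[0,2])/K[0,0]*d,-(v-K[1,2])/K[1,1]*d,-d],-1)@P[:3,:3].T+P[:3,3])*1000
    p=p.astype(int)
    ok=(d>0)
    if cam=="wrist": 
        ok&=v<260
        red=(p[...,0]>110)&(p[...,1]<80)&(p[...,2]<80)&(abs(u-260)<25)&(abs(v-132)<25)
        t=red&(abs(X[...,2]-90)<4); r=cv2.minAreaRect(X[t][:,:2].astype(np.float32)); print(t.sum(),r,np.median(X[t],0)); print(cv2.boxPoints(r).round(0).tolist())
        Xw=[ray(M,a,b,.089)[:2]*1000 for b,a in np.argwhere(red)]
        print("ray rect",cv2.minAreaRect(np.array(Xw,np.float32)))
    m=ok&(X[...,2]>95)&(X[...,2]<320)&(X[...,0]>380)&(X[...,0]<600)&(abs(X[...,1]-110)<110); 
    if cam=="top": m&=X[...,2]<260
    C.append(X[m]); print(cam,m.sum())
A=np.vstack(C); np.save("cloud.npy",A)
px,py=468,110
for yaw in (151,165,180,195):
  c,s=np.cos(np.radians(yaw)),np.sin(np.radians(yaw))
  q=A[:,:2]-[px,py]; lx=q@[c,s]; ly=q@[-s,c]
  for lo in (125,135,145,155,175,200):
    k=(abs(ly)<46)&(A[:,2]>lo)
    print(yaw,lo,"nearest obstacle in -toolx:",np.sort(-lx[k&(A[:,2]<lo+60)])[:3].round(0))
  k=(abs(lx)<13)&(abs(ly)<62)&(A[:,2]>60); print("finger zone",k.sum(),A[k][:5].round(0).tolist())
```

```text
[ 0.22 -0.02 -0.47  2.01 -0.01  1.15 -1.39]
323 ((468.6855163574219, 114.09212493896484), (13.251058578491211, 23.771236419677734), 70.6981201171875) [468.9508569  113.98400477  89.45862709]
[[455.0, 112.0], [478.0, 104.0], [482.0, 116.0], [460.0, 124.0]]
ray rect ((468.8006591796875, 114.00860595703125), (13.188010215759277, 23.63872528076172), 70.62104034423828)
wrist 12597
scene 7635
top 1269
151 125 nearest obstacle in -toolx: [29. 30. 30.]
151 135 nearest obstacle in -toolx: [34. 35. 35.]
151 145 nearest obstacle in -toolx: [42. 42. 43.]
151 155 nearest obstacle in -toolx: [51. 52. 52.]
151 175 nearest obstacle in -toolx: [59. 60. 60.]
151 200 nearest obstacle in -toolx: [-65. -65. -62.]
finger zone 0 []
165 125 nearest obstacle in -toolx: [32. 33. 33.]
165 135 nearest obstacle in -toolx: [37. 37. 38.]
165 145 nearest obstacle in -toolx: [43. 43. 43.]
165 155 nearest obstacle in -toolx: [51. 51. 51.]
165 175 nearest obstacle in -toolx: [57. 58. 58.]
165 200 nearest obstacle in -toolx: [-72. -72. -67.]
finger zone 0 []
180 125 nearest obstacle in -toolx: [32. 33. 33.]
180 135 nearest obstacle in -toolx: [35. 36. 36.]
180 145 nearest obstacle in -toolx: [40. 40. 40.]
180 155 nearest obstacle in -toolx: [43. 43. 43.]
180 175 nearest obstacle in -toolx: [50. 52. 52.]
180 200 nearest obstacle in -toolx: [-75. -74. -69.]
finger zone 0 []
195 125 nearest obstacle in -toolx: [29. 29. 29.]
195 135 nearest obstacle in -toolx: [29. 32. 32.]
195 145 nearest obstacle in -toolx: [33. 34. 34.]
195 155 nearest obstacle in -toolx: [33. 34. 34.]
195 175 nearest obstacle in -toolx: [40. 42. 42.]
195 200 nearest obstacle in -toolx: [-73. -72. -66.]
finger zone 198 [[494.0, 61.0, 111.0], [494.0, 60.0, 113.0], [494.0, 60.0, 114.0], [495.0, 59.0, 116.0], [495.0, 58.0, 117.0]]
```

Request:
arm_command(
  steps=[
    [[0,0,0,10.5],[0,0,0,10.5],[0,0,0,10.5],[0,0,0,10.5],[0,0,0,10.5],[0,0,0,10.5],[0,0,0,10.5],[0,0,0,10.5],[0,0,0,10.5],[0,0,0,10.5]],
  ],
  hand=0.4,
)

```text
t: 4.95
position: [0.418, 0.0675, 0.2463]
tcp_rot: [[-0.638, 0.77, 0.0], [0.77, 0.638, 0.0], [0.0, 0.0, -1.0]]
contact_force: [-0.6, 0.4, 0.4]
grip_width: 0.604
grasp_force: 0.0
```

Request:
arm_command(
  steps=[
    [[0,0,0,10.5],[0,0,0,10.5],[0,0,0,10],[20,20,0,0],[20,20,0,0],[5,5,0,0],[0,0,0,0],[0,0,0,0]],
  ],
)

```text
t: 5.95
position: [0.4623, 0.1118, 0.2462]
tcp_rot: [[-0.941, 0.337, -0.001], [0.337, 0.941, -0.001], [0.0, -0.001, -1.0]]
contact_force: [0.7, -0.3, -0.0]
grip_width: 0.597
grasp_force: 0.0
```

Run:
```python
from h import *
s=sense(); print(s["position"],np.round(s["tcp_rot"],3).tolist(),np.round(s["joint_pos"],2))
p,d=save("wrist","w3"); M=camera_model("wrist")
print(np.round(M["pose"][:3,3],3))
v,u=np.mgrid[:420,:560]; p=p.astype(int)
red=((p[...,0]>110)&(p[...,1]<80)&(p[...,2]<80)).astype(np.uint8)
n,l,st,ce=cv2.connectedComponentsWithStats(red)
for i in range(1,n):
    if st[i,4]>60:
        Xw=np.array([ray(M,a,b,.089)[:2]*1000 for b,a in np.argwhere(l==i)],np.float32)
        print(st[i],ce[i].round(),cv2.minAreaRect(Xw))
pts("wrist",["pin_grip","pin_shoulder"])
```

```text
[0.46234069 0.11178439 0.24619565] [[-0.941, 0.337, -0.001], [0.337, 0.941, -0.001], [0.0, -0.001, -1.0]] [ 0.13  0.09 -0.49  1.91  0.05  1.16  0.85]
[0.392 0.138 0.39 ]
[446 143  41  66 653] [464. 175.] ((507.36181640625, 301.82818603515625), (13.011396408081055, 71.32267761230469), 50.59955596923828)
[480 148  24  67 628] [494. 181.] ((524.4068603515625, 329.894775390625), (13.129365921020508, 69.5007553100586), 69.77690887451172)
[273 190  14  22 283] [279. 201.] ((468.1744079589844, 114.2191390991211), (13.885713577270508, 22.996753692626953), 70.27030944824219)
[366 251  16  40 266] [373. 270.] ((581.4972534179688, 185.581298828125), (12.482242584228516, 50.05176544189453), 60.4825553894043)
[297 281  10  25 111] [302. 292.] ((582.4859008789062, 101.33843231201172), (6.550753593444824, 32.98179244995117), 58.06100845336914)
[286 332  11  26  81] [292. 345.] ((649.098388671875, 67.7030029296875), (7.712264060974121, 39.294677734375), 54.89677047729492)
wrist pin_grip 0.64 [470.3 116.8  76.7]
wrist pin_shoulder 0.76 [471.5 111.9  55.4]
wrist pin_shoulder 0.59 [472.8 114.1  12.3]
```

View pics/w3.png

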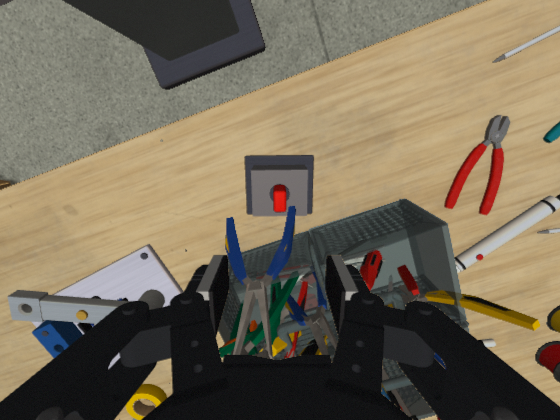

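The pin is at (468,114) from two opposite views. I'll go down 7 mm off its centre, away from the pliers.

Request:
arm_command(
  steps=[
    [[-0.5,4.7,0,0],[0,0,-40,0],[0,0,-40,0],[0,0,-35,0],[0,0,-25,0],[0,0,-18,0],[0,0,-12,0],[0,0,-7,0],[0,0,0,0],[0,0,0,0]],
  ],
)

```text
t: 7.35
position: [0.463, 0.1177, 0.0699]
tcp_rot: [[-0.942, 0.336, 0.001], [0.336, 0.942, 0.0], [-0.001, 0.001, -1.0]]
contact_force: [1.0, 0.7, 0.7]
grip_width: 0.603
grasp_force: 0.0
```

Request:
arm_command(
  steps=[
    [[0,0,0,0],[0,0,0,0],[0,0,0,0],[0,0,0,0],[0,0,0,0],[0,0,0,0]],
  ],
  hand=1,
  squeeze=60,
)

```text
t: 8.1
position: [0.4624, 0.1168, 0.0697]
tcp_rot: [[-0.942, 0.337, -0.0], [0.337, 0.942, -0.001], [-0.0, -0.001, -1.0]]
contact_force: [-1.4, -2.9, 6.1]
grip_width: 0.146
grasp_force: 60.1
```

Request:
arm_command(
  steps=[
    [[0,0,8,0],[0,0,15,0],[0,0,20,0],[0,0,20,0],[-5,0,25,0],[-10,0,35,0],[-20,-20,30,0],[0,-40,0,0],[0,0,0,0]],
  ],
)

```text
t: 9.22
position: [0.4276, 0.0553, 0.2235]
tcp_rot: [[-0.94, 0.341, 0.002], [0.341, 0.94, -0.0], [-0.002, 0.0, -1.0]]
contact_force: [0.3, 2.4, -1.0]
grip_width: 0.146
grasp_force: 59.2
```

Run:
```python
from h import *
s=sense(); print(s["position"],s["grip_width"],s["contact_force"])
p,d=save("wrist","w4"); 
q=cv2.imread("pics/w4.png"); cv2.imwrite("pics/w4.png",q[120:400,130:450])
pts("wrist",["pin_tip","pin_grip","pin_shoulder"])
save("scene","s4"); pts("scene",["pin_tip","pin_grip","pin_shoulder"])
```

```text
[0.42756293 0.05532368 0.22352181] 0.1458219883173726 [ 0.3359763   2.36519636 -1.03134682]
wrist pin_tip 0.59 [432.4  50.5 161.8]
wrist pin_grip 0.71 [433.4  58.7 228.9]
wrist pin_grip 0.46 [ 504.2 -249.9   56.9]
wrist pin_shoulder 0.75 [434.6  55.7 206. ]
scene pin_tip 0.66 [431.   53.5 161. ]
scene pin_grip 0.58 [433.8  55.7 230.2]
```

View pics/w4.png

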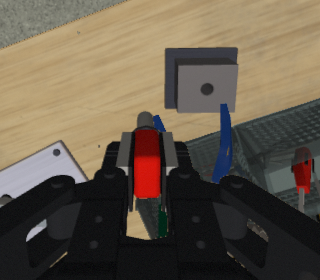

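The pin is held upright, with its tip about 62 mm below the TCP. Next is a fresh, settled look at the fixture from beside it.

Request:
arm_command(
  steps=[
    [[0,-55,0,0],[0,-55,0,0],[30,-50,0,0],[40,-40,0,0],[40,-25,0,0],[20,-10,0,0],[0,0,0,0],[0,0,0,0],[0,0,0,0]],
  ],
)

```text
t: 10.75
position: [0.5567, -0.1767, 0.2225]
tcp_rot: [[-0.942, 0.335, -0.0], [0.335, 0.942, 0.0], [0.0, 0.0, -1.0]]
contact_force: [-0.9, 0.2, -1.0]
grip_width: 0.149
grasp_force: 59.2
```

Run:
```python
from h import *
M=camera_model("wrist"); p,d=save("wrist","w5")
s=sense(); print(s["position"],M["pose"][:3,3])
np.save("M5.npy",M["pose"])
pts("wrist",["bar_hole","bar_pivot","scale_middle","pin_tip"])
```

```text
[ 0.55680034 -0.17688025  0.2225696 ] [ 0.48663879 -0.15039849  0.36584681]
wrist bar_hole 0.85 [ 504.1 -252.1   58.8]
wrist bar_pivot 0.84 [ 566.4 -120.    56.2]
wrist bar_pivot 0.49 [ 438.3 -439.6   -2.1]
wrist scale_middle 0.73 [ 564.5 -180.1  207.9]
wrist scale_middle 0.6 [ 587.4 -268.9   40.6]
wrist pin_tip 0.86 [ 563.2 -183.2  163.3]
```

View pics/w5.png

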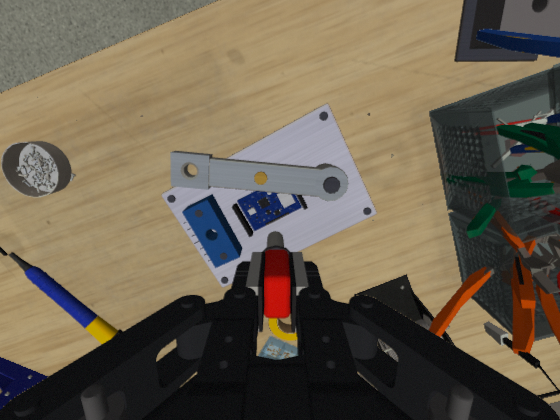

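Hole at (190,170), bore at (212,234), nut at (332,185), with the pin tip around (276,240). I'll refine these numerically.

Run:
```python
from h import *
M=camera_model("wrist"); M["pose"]=np.load("M5.npy"); im=cv2.imread("pics/w5.png").astype(float)
def blob(u,v,R=13,thr=35):
    c=im[v-R:v+R+1,u-R:u+R+1]; med=np.median(c.reshape(-1,3),0)
    m=(np.abs(c-med).sum(-1)>thr).astype(np.uint8)
    n,l,st,ce=cv2.connectedComponentsWithStats(m); 
    o=min(range(1,n),key=lambda i:np.hypot(*(ce[i]-R))-st[i,4]*.02); print(st[o]); x,y,w_,h_=st[o][:4]
    return u-R+x+(w_-1)/2, v-R+y+(h_-1)/2
b,h,n=blob(212,234),blob(190,170,10),blob(332,185,12)
print(b,h,n)
B=ray(M,*b,.040)*1000;H=ray(M,*h,.0575)*1000;N=ray(M,*n,.0645)*1000
print(B,H,N)
for x in (B,H): d=(x-N)[:2]; print(np.hypot(*d), np.degrees(np.arctan2(d[0],-d[1])))
```

```text
[  6   8  13  12 121]
[  2   3  15  15 174]
[  2   3  19  18 254]
(np.float64(211.0), np.float64(234.5)) (np.float64(189.0), np.float64(170.0)) (np.float64(331.0), np.float64(184.5))
[ 580.71480018 -266.87125703   40.        ] [ 500.95120185 -253.50741243   57.5       ] [ 564.27273794 -117.79399917   64.5       ]
149.98123290638185 6.293840964794632
149.75896457781442 -25.012944603853676
```

Request:
arm_command(
  steps=[
    [[-31,-37,-20,0],[-30.5,-36.5,-20,0],[0,0,-25,0],[0,0,-20,0],[0,0,-10,0],[0,0,0,0],[0,0,0,0],[0,0,0,0]],
  ],
)

```text
t: 12.0
position: [0.4966, -0.2512, 0.1282]
tcp_rot: [[-0.942, 0.336, 0.002], [0.336, 0.942, -0.001], [-0.002, -0.0, -1.0]]
contact_force: [0.3, -0.6, 0.5]
grip_width: 0.147
grasp_force: 59.2
```

Run:
```python
from h import *
s=sense(); print(s["position"],s["contact_force"])
save("wrist","w6"); q=cv2.imread("pics/w6.png"); cv2.imwrite("pics/w6.png",cv2.resize(q[120:330,180:380],None,fx=2.8,fy=2.8))
pts("wrist",["pin_tip","bar_hole"]); capture("scene"); pts("scene",["pin_tip","bar_hole"])
```

```text
[ 0.49660958 -0.25121895  0.12822197] [ 0.32672867 -0.6456409   0.45603038]
wrist pin_tip 0.75 [ 501.2 -255.    68. ]
wrist bar_hole 0.77 [ 501.9 -246.5   57.2]
wrist bar_hole 0.53 [ 438.1 -437.4    1.3]
scene pin_tip 0.77 [ 502.6 -252.7   67.8]
scene bar_hole 0.74 [ 502.9 -255.6   53.8]
```

View pics/w6.png

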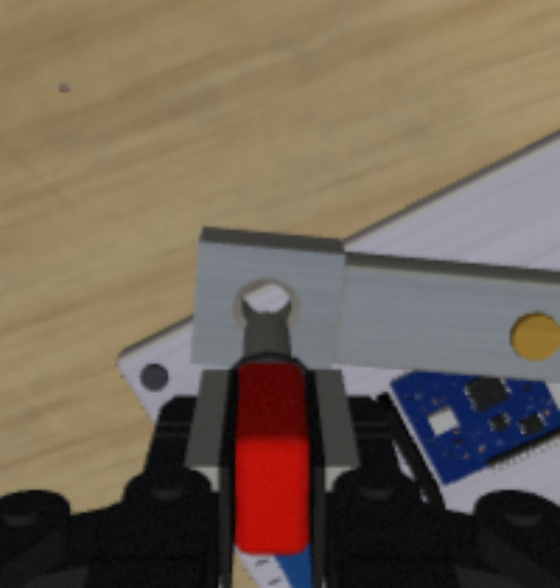

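The tip stands over the arm hole, lined up to within 2–3 mm. Going down gently.

Request:
arm_command(
  steps=[
    [[0,0,-5,0],[0,0,-3,0],[0,0,-2,0],[0,0,-1,0],[0,0,-1,0],[0,0,0,0]],
  ],
)

```text
t: 13.05
position: [0.4959, -0.2511, 0.1153]
tcp_rot: [[-0.942, 0.336, 0.0], [0.336, 0.942, 0.0], [0.0, 0.0, -1.0]]
contact_force: [0.4, 0.2, -0.9]
grip_width: 0.148
grasp_force: 59.2
```

Request:
arm_command(
  steps=[
    [[0,0,-1,0],[0,0,-1,0],[0,0,-1,0],[0,0,0,0]],
  ],
)

```text
t: 13.55
position: [0.4958, -0.251, 0.1122]
tcp_rot: [[-0.942, 0.336, -0.0], [0.336, 0.942, 0.0], [0.0, 0.0, -1.0]]
contact_force: [0.4, -0.0, -1.2]
grip_width: 0.15
grasp_force: 59.2
```

Request:
arm_command(
  steps=[
    [[0,0,-1,0],[0,0,-1,0],[0,0,-1,0],[2,-1,0,0],[4,-2,0,0],[6,-2,0,0],[0,0,0,0]],
  ],
)

```text
t: 14.42
position: [0.5088, -0.2564, 0.1094]
tcp_rot: [[-0.942, 0.336, 0.001], [0.336, 0.942, -0.0], [-0.001, 0.0, -1.0]]
contact_force: [-0.7, 0.1, -0.4]
grip_width: 0.144
grasp_force: 59.2
```

Request:
arm_command(
  steps=[
    [[7.5,-2.3,0,0],[7.5,-2.2,0,0],[7.7,-1.6,0,0],[7.7,-1.4,0,0],[7.8,-0.8,0,0],[7.9,-0.6,0,0],[6.5,0,0,0],[6.6,0,0,0],[0,0,0,0]],
  ],
)

```text
t: 15.55
position: [0.5682, -0.2648, 0.1095]
tcp_rot: [[-0.942, 0.336, 0.001], [0.336, 0.942, -0.0], [-0.001, 0.0, -1.0]]
contact_force: [0.1, 0.5, -1.4]
grip_width: 0.143
grasp_force: 59.2
```

Request:
arm_command(
  steps=[
    [[4,0.3,0,0],[4,0.3,0,0],[0,0,0,0],[0,0,0,0],[0,0,0,0]],
  ],
)

```text
t: 16.18
position: [0.5753, -0.2644, 0.1095]
tcp_rot: [[-0.942, 0.336, 0.001], [0.336, 0.942, -0.0], [-0.001, 0.0, -1.0]]
contact_force: [-1.1, -0.1, -0.4]
grip_width: 0.148
grasp_force: 59.3
```

Run:
```python
from h import *
s=sense(); print(s["position"],s["contact_force"],s["wrist_torque"])
M=camera_model("wrist"); save("wrist","w7"); pts("wrist",["pin_tip","bar_hole","bar_pivot","pin_shoulder"]); capture("scene"); pts("scene",["pin_shoulder","bar_hole"])
```

```text
[ 0.5753074  -0.26444267  0.10946104] [-1.05849223 -0.08449595 -0.40499028] [ 0.04377994  0.00728407 -0.02717754]
wrist pin_tip 0.88 [ 581.3 -268.8   47.4]
wrist pin_tip 0.3 [ 584.7 -266.7   92. ]
wrist bar_hole 0.81 [ 580.6 -264.3   59.5]
wrist bar_pivot 0.56 [ 567.2 -120.9   59.9]
wrist pin_shoulder 0.86 [ 583.9 -266.9   93.4]
scene pin_shoulder 0.68 [ 582.4 -267.1   85.1]
scene bar_hole 0.82 [ 582.2 -265.6   56.4]
```

The arm followed the pin and is closed. Now feeling downward in 1 mm steps.

Request:
arm_command(
  steps=[
    [[0,0,-2,0],[0,0,-2,0],[0,0,-1,0],[0,0,-1,0],[0,0,-1,0],[0,0,0,0]],
  ],
)

```text
t: 17.32
position: [0.5751, -0.2643, 0.1023]
tcp_rot: [[-0.942, 0.336, -0.0], [0.336, 0.942, 0.0], [0.0, 0.0, -1.0]]
contact_force: [-1.0, -0.3, -1.9]
grip_width: 0.145
grasp_force: 59.3
```

Request:
arm_command(
  steps=[
    [[0,0,-1,0],[0,0,-1,0],[0,0,0,0]],
  ],
)

```text
t: 17.7
position: [0.575, -0.2643, 0.1002]
tcp_rot: [[-0.942, 0.336, -0.0], [0.336, 0.942, 0.0], [0.0, 0.0, -1.0]]
contact_force: [0.4, 0.3, -1.7]
grip_width: 0.145
grasp_force: 59.3
```

Request:
arm_command(
  steps=[
    [[0,0,-1,0],[0,0,-1,0],[0,0,0,0]],
  ],
)

```text
t: 18.08
position: [0.575, -0.2643, 0.0982]
tcp_rot: [[-0.942, 0.336, -0.0], [0.336, 0.942, 0.0], [0.0, 0.0, -1.0]]
contact_force: [0.2, 0.0, -1.1]
grip_width: 0.145
grasp_force: 59.3
```

Request:
arm_command(
  steps=[
    [[0,0,-1,0],[0,0,-1,0],[0,0,0,0]],
  ],
)

```text
t: 18.45
position: [0.575, -0.2643, 0.0962]
tcp_rot: [[-0.942, 0.336, -0.0], [0.336, 0.942, 0.0], [0.0, 0.0, -1.0]]
contact_force: [0.0, 0.2, -0.8]
grip_width: 0.149
grasp_force: 59.3
```

Request:
arm_command(
  steps=[
    [[0,0,-1,0],[0,0,-1,0],[0,0,0,0]],
  ],
)

```text
t: 18.82
position: [0.5751, -0.2643, 0.0942]
tcp_rot: [[-0.942, 0.336, -0.0], [0.336, 0.942, 0.0], [0.0, 0.0, -1.0]]
contact_force: [0.2, 0.5, -0.0]
grip_width: 0.147
grasp_force: 59.3
```

The tip is in the bore at about 33 mm with no resistance. Continuing home.

Request:
arm_command(
  steps=[
    [[0,0,-2,0],[0,0,-2,0],[0,0,-2,0],[0,0,-2,0],[0,0,-2,0],[0,0,0,0]],
  ],
)

```text
t: 19.58
position: [0.575, -0.2643, 0.0841]
tcp_rot: [[-0.942, 0.336, -0.0], [0.336, 0.942, 0.0], [0.0, 0.0, -1.0]]
contact_force: [-0.4, -0.8, -0.5]
grip_width: 0.146
grasp_force: 59.3
```

Request:
arm_command(
  steps=[
    [[0,0,-1,0],[0,0,-1,0],[0,0,-1,0],[0,0,-1,0],[0,0,0,0]],
  ],
)

```text
t: 20.2
position: [0.5751, -0.2643, 0.0802]
tcp_rot: [[-0.942, 0.336, -0.0], [0.336, 0.942, 0.0], [0.0, 0.0, -1.0]]
contact_force: [-0.0, -0.6, -1.3]
grip_width: 0.146
grasp_force: 59.2
```

Request:
arm_command(
  steps=[
    [[0,0,-1,0],[0,0,-1,0],[0,0,0,0]],
  ],
)

```text
t: 20.58
position: [0.5751, -0.2644, 0.0782]
tcp_rot: [[-0.942, 0.336, -0.0], [0.336, 0.942, 0.0], [0.0, 0.0, -1.0]]
contact_force: [-0.5, -0.5, -1.2]
grip_width: 0.145
grasp_force: 59.2
```

Request:
arm_command(
  steps=[
    [[0,0,-0.5,0],[0,0,0,0]],
  ],
)

```text
t: 20.82
position: [0.5751, -0.2643, 0.0778]
tcp_rot: [[-0.942, 0.336, -0.0], [0.336, 0.942, 0.0], [0.0, 0.0, -1.0]]
contact_force: [-0.1, 0.3, -0.2]
grip_width: 0.148
grasp_force: 59.2
```

Request:
arm_command(
  steps=[
    [[0,0,-0.5,0],[0,0,0,0]],
  ],
)

```text
t: 21.08
position: [0.5751, -0.2644, 0.0773]
tcp_rot: [[-0.942, 0.336, -0.0], [0.336, 0.942, 0.0], [0.0, 0.0, -1.0]]
contact_force: [-0.4, -0.3, -0.8]
grip_width: 0.148
grasp_force: 59.2
```

Request:
arm_command(
  steps=[
    [[0,0,-0.5,0],[0,0,0,0]],
  ],
)

```text
t: 21.32
position: [0.5752, -0.2644, 0.0772]
tcp_rot: [[-0.942, 0.336, 0.0], [0.336, 0.942, -0.0], [-0.0, 0.0, -1.0]]
contact_force: [-2.0, -0.1, 2.2]
grip_width: 0.146
grasp_force: 59.7
```

Request:
arm_command(
  steps=[
    [[0,0,-0.5,0],[0,0,0,0]],
  ],
)

```text
t: 21.58
position: [0.5753, -0.2644, 0.0772]
tcp_rot: [[-0.942, 0.336, 0.0], [0.336, 0.942, -0.0], [-0.0, 0.0, -1.0]]
contact_force: [-2.1, 0.8, 6.0]
grip_width: 0.147
grasp_force: 60.2
```

Request:
arm_command(
  steps=[
    [[0,0,-0.5,0],[0,0,0,0]],
  ],
)

```text
t: 21.82
position: [0.5753, -0.2645, 0.0772]
tcp_rot: [[-0.942, 0.337, 0.0], [0.337, 0.942, -0.0], [-0.0, -0.0, -1.0]]
contact_force: [-2.9, 1.5, 8.4]
grip_width: 0.149
grasp_force: 60.5
```

The shoulder is seated: the descent stopped at 77.2 mm and the force rose. Relieving the load, releasing, and lifting away.

Request:
arm_command(
  steps=[
    [[0,0,1,0],[0,0,0,0]],
  ],
)

```text
t: 22.08
position: [0.5753, -0.2644, 0.0772]
tcp_rot: [[-0.942, 0.336, 0.0], [0.336, 0.942, -0.0], [-0.0, 0.0, -1.0]]
contact_force: [-2.5, 0.5, 5.6]
grip_width: 0.146
grasp_force: 59.8
```

Request:
arm_command(
  steps=[
    [[0,0,0,0],[0,0,0,0],[0,0,0,0],[0,0,0,0],[0,0,0,0]],
  ],
  hand=0.5,
)

```text
t: 22.7
position: [0.5751, -0.2644, 0.0768]
tcp_rot: [[-0.942, 0.336, 0.0], [0.336, 0.942, 0.0], [-0.0, 0.0, -1.0]]
contact_force: [0.8, -0.1, -0.5]
grip_width: 0.504
grasp_force: 0.0
```

Request:
arm_command(
  steps=[
    [[0,0,10,0],[0,0,20,0],[0,0,40,0],[-20,30,40,0],[-20,40,30,0],[0,0,0,0],[0,0,0,0],[0,0,0,0]],
  ],
)

```text
t: 23.7
position: [0.5348, -0.1956, 0.2162]
tcp_rot: [[-0.941, 0.338, -0.001], [0.338, 0.941, 0.0], [0.001, -0.0, -1.0]]
contact_force: [-0.6, 0.6, -0.7]
grip_width: 0.501
grasp_force: 0.0
```

Run:
```python
from h import *
print(sense()["position"])
save("wrist","w8"); pts("wrist",["pin_tip","bar_hole","bar_pivot","pin_shoulder","pin_grip","pcb"]); capture("scene"); pts("scene",["pin_shoulder","bar_hole","pin_grip"])
```

```text
[ 0.53478468 -0.19558117  0.21621494]
wrist bar_hole 0.77 [ 584.  -262.6   57.8]
wrist bar_hole 0.45 [ 581.1 -267.2   81.7]
wrist bar_pivot 0.74 [ 564.5 -118.8   57.2]
wrist pin_shoulder 0.53 [ 584.6 -265.3   59. ]
wrist pin_grip 0.54 [ 580.9 -264.6   83.1]
wrist pcb 0.96 [ 574.3 -187.3    7.9]
wrist pcb 0.69 [ 4.415e+02 -4.372e+02  4.000e-01]
scene pin_shoulder 0.57 [ 582.9 -265.7   53.2]
scene bar_hole 0.67 [ 582.8 -266.5   55.9]
scene pin_grip 0.5 [ 584.1 -267.4   83.6]
```

View pics/w8.png

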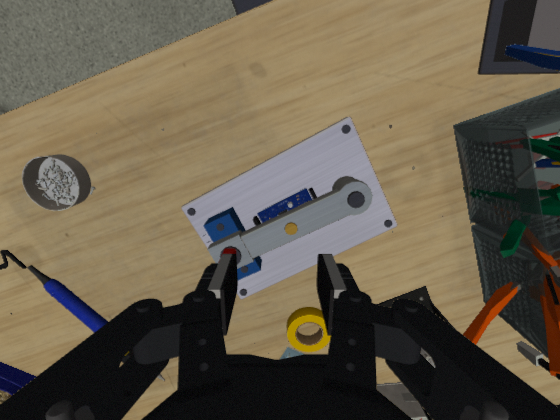

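The pin stands home in the arm at (230,255), with its shoulder near z = 57 mm. The arm is closed, the bystanders are in place, and the gripper is clear.

```bash
python3 -c "
from bench import hand_in; print(hand_in())"
```

```text
the job is handed in; nothing more can be done
None
```

The arm is swung closed and locked: the pin went fully home until its shoulder met the arm (about 8 N at the wrist). I let go and handed the job in at about 24 s; no verdict came back.

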